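Lock and stack the cake cassettes

TASK

Close up all the cake cassettes on the bench: push both orange end locks of each one fully home by pressing its ends, one after the other, against the rubber face of the yellow stop block (do not push the locks with the fingers), and stack the cassettes on the metal base, cut corners over cut corners, so that each skirt drops right down over the one below. Finally put the green lid on top of the stack in the same way, fully down, and leave the stamp, the pattern plate and the marker alone.

Things in the scene. Friction and masses are not known exactly. Their poses are not given: they have to be found in the camera images.
- tray_a: cake cassette, 125 x 65 x 48 mm, 220 g more or less, one of 2 or 3 present, all alike (None if absent): cream body on a green skirt, clear top. Origin: centre of the underside; x lengthwise towards the end with two cut corners (other end square), z up. Body: 116 x 56, flat sides to grip across 56 from z = 13 to 43, above that 1.5 mm smaller all round as lead-in. Seated, it stands 38 mm above the one below; wrong way round it sits proud
- tray_a_nose (a point): outer face of that cassette's skirt at the cut-corner end, lower edge, mid width: 62.5 mm from the origin. Skirt: z 0 to 13, outside 125 x 65, hollow for its lowest 10 mm (inside 119 x 59, cut corners 12 mm), which go over the body below with 1.5 mm play each side
- tray_a_lock1 (a joint): orange lock tab in that cassette's cut-corner end, 18 wide, 10 high, centred 31 mm above the underside; value = m pushed in: at 0 it sticks out 10.5 mm beyond the skirt, at 0.009 it is home against its end stop, 1.5 mm beyond the skirt; takes about 4 N, stays where left
- tray_a_lock2 (a joint): the same kind of lock tab in the square end of that cassette, same values
- tray_b: cake cassette, 125 x 65 x 48 mm, 220 g more or less, one of 2 or 3 present, all alike (None if absent): cream body on a green skirt, clear top. Origin: centre of the underside; x lengthwise towards the end with two cut corners (other end square), z up. Body: 116 x 56, flat sides to grip across 56 from z = 13 to 43, above that 1.5 mm smaller all round as lead-in. Seated, it stands 38 mm above the one below; wrong way round it sits proud
- tray_b_nose (a point): outer face of that cassette's skirt at the cut-corner end, lower edge, mid width: 62.5 mm from the origin. Skirt: z 0 to 13, outside 125 x 65, hollow for its lowest 10 mm (inside 119 x 59, cut corners 12 mm), which go over the body below with 1.5 mm play each side
- tray_b_lock1 (a joint): orange lock tab in that cassette's cut-corner end, 18 wide, 10 high, centred 31 mm above the underside; value = m pushed in: at 0 it sticks out 10.5 mm beyond the skirt, at 0.009 it is home against its end stop, 1.5 mm beyond the skirt; takes about 4 N, stays where left
- tray_b_lock2 (a joint): the same kind of lock tab in the square end of that cassette, same values
- tray_c: cake cassette, 125 x 65 x 48 mm, 220 g more or less, one of 2 or 3 present, all alike (None if absent): cream body on a green skirt, clear top. Origin: centre of the underside; x lengthwise towards the end with two cut corners (other end square), z up. Body: 116 x 56, flat sides to grip across 56 from z = 13 to 43, above that 1.5 mm smaller all round as lead-in. Seated, it stands 38 mm above the one below; wrong way round it sits proud
- tray_c_nose (a point): outer face of that cassette's skirt at the cut-corner end, lower edge, mid width: 62.5 mm from the origin. Skirt: z 0 to 13, outside 125 x 65, hollow for its lowest 10 mm (inside 119 x 59, cut corners 12 mm), which go over the body below with 1.5 mm play each side
- tray_c_lock1 (a joint): orange lock tab in that cassette's cut-corner end, 18 wide, 10 high, centred 31 mm above the underside; value = m pushed in: at 0 it sticks out 10.5 mm beyond the skirt, at 0.009 it is home against its end stop, 1.5 mm beyond the skirt; takes about 4 N, stays where left
- tray_c_lock2 (a joint): the same kind of lock tab in the square end of that cassette, same values
- tray_d: cake cassette, 125 x 65 x 48 mm, 220 g more or less, one of 2 or 3 present, all alike (None if absent): cream body on a green skirt, clear top. Origin: centre of the underside; x lengthwise towards the end with two cut corners (other end square), z up. Body: 116 x 56, flat sides to grip across 56 from z = 13 to 43, above that 1.5 mm smaller all round as lead-in. Seated, it stands 38 mm above the one below; wrong way round it sits proud
- tray_d_nose (a point): outer face of that cassette's skirt at the cut-corner end, lower edge, mid width: 62.5 mm from the origin. Skirt: z 0 to 13, outside 125 x 65, hollow for its lowest 10 mm (inside 119 x 59, cut corners 12 mm), which go over the body below with 1.5 mm play each side
- tray_d_lock1 (a joint): orange lock tab in that cassette's cut-corner end, 18 wide, 10 high, centred 31 mm above the underside; value = m pushed in: at 0 it sticks out 10.5 mm beyond the skirt, at 0.009 it is home against its end stop, 1.5 mm beyond the skirt; takes about 4 N, stays where left
- tray_d_lock2 (a joint): the same kind of lock tab in the square end of that cassette, same values
- lid: green stack lid, 125 x 65 x 48 mm, 150 g, no locks: skirt like a cassette's, two cut corners at its +x end; seated, its underside is 38 mm above that of the cassette below. Origin: centre of the underside. On top (flat top at z = 16) a black bar handle along x: 64 long, 14 wide, bar from z = 34 to 48
- lid_nose (a point): outer face of the lid's skirt at its cut-corner end, lower edge, 62.5 mm from the origin
- base_seat (a point): where the origin of the lowest cassette comes when seated, with a seated cassette's axes (x towards the cut corners, z up), 12 mm above the table, on the fixed stacking base: steel plate 156 x 96 x 8 mm with an aluminium plug 116 x 56, top 22 mm above the table, top 5 mm narrowed, two cut corners at +x
- base_nose (a point): where the nose point of the lowest cassette comes when seated: 62.5 mm from base_seat towards the cut corners
- stop_block: fixed yellow bracket, 68 mm deep, 90 wide, 56 high, with a flat upright black rubber face 76 mm wide from z = 3 to 49 mm. Origin: at the foot of the middle of the rubber face; x points into the block (the face looks to -x, where the way is free; ribs behind)
- date_stamp: black date stamp, 36 x 62 x 97 mm, bystander; origin at its underside
- mould_plate: white round pattern plate, 56 mm across, 11 mm high, bystander; origin at its underside
- marker_red: red marker pen, 132 x 16 x 17 mm, bystander; origin at its underside
Mind the look-alikes: they are no part of the job. Leave any purple look-alike of the lid alone.

How it is judged:
By the outcome, as a careful person would: the job done as asked, in the order asked, and still so for the second after the job is handed in, with the robot touching nothing.
Of tray_a, tray_b, tray_c, tray_d only 2 to 3 are there at a start; the rules pass over those that are not, and their reading is None.
At some moment in a run one of tray_a, tray_b, tray_c, tray_d, lid may be knocked a few centimetres aside while the robot is not near it.
Once in a run the grip may slacken for a moment while it holds something.
It also fails if it takes over 210 s, if anything falls off the work surface, if the arm or the gripper's body presses on something with over 40 N, if the wrist force passes 120 N, or if a joint passes its speed limit or range.

ROBOT

A 6-joint arm with a two-finger parallel gripper is mounted at the origin on a cart in front of the work surface, level with it; the furniture and walls round the work are solid. World frame = base frame: x ahead of the robot, y to its left, z up, the work surface at z = 0. Lengths are in m, angles in degrees, forces in N, time in s.
With the tool pointing down it reaches from about 0.3 to 0.875 m from the base axis. Payload 6.4 kg.
Tool frame: the origin (TCP) lies midway between the tips of the shut fingers; the grasp point (between the pads) lies robot.grip_depth behind it (robot.grip_depth is the distance from the TCP to the grasp point, in m); z points along the fingers, y is the direction in which the jaws open and shut (so a half turn about z gives the same grasp; the last joint's range is limited). The gripper opens to 88 mm and grips with 3 to 60 N. Pads are 18 mm wide; open, the fingers measure 123 mm over their backs; the gripper's body (75 mm by 187 mm) begins 45 mm behind the grasp point.
Start: joints at [54.7, 10.359, 92.074, -0, 77.567, -11.82], TCP at [0.229, 0.527, 0.239] pointing down, gripper open.
Joint ranges: [-171.53, 171.53], [-51.25, 118.39], [17.06, 147.69], [-65.23, 245.23], [0, 150.52], [-178.68, 178.68]. Speed limits (degrees/s): [147.25, 147.25, 172.46, 180, 180, 180].

INTERFACE

Orientations are given as [roll, pitch, yaw] about the fixed x, y, z axes, in that order (R = Rz(yaw) Ry(pitch) Rx(roll)).
In Python, from plant import robot, command_gripper, kinematics, imaging, finish_job, sensors gives the robot as it stands. The module is installed in compiled form; this text tells all that it offers. Calls block until the motion is done:
- robot.move_ptp(position, orientation): joint-space move of the TCP to a pose.
- robot.servo_line(position, feed=0.15, rotation=None, max_force=None): straight line of the TCP; rotation=None keeps the orientation; feed is the mean speed in m/s. With max_force (N) it stops when the force on the tool has changed by that much, and returns True; else False.
- robot.move_joints(angles): joint-space move.
- command_gripper(opening, grasp_force=None): finger opening in m; grasp_force is the grip in N (None keeps the last); returns when the fingers have stopped.
- robot.pause(seconds).
- kinematics.solve_ik(position, orientation): joint angles nearest the present ones, or None.
- imaging.snapshot(name): name is "side" or "top" or "wrist"; returns a dict with "color" (420x560x3 uint8, red, green, blue), "K" (3x3 intrinsics, pixels), "camera_from_world" (4x4, takes a point from world to camera coordinates). Camera axes: x right, y down, z forward; pixel columns grow to the right and rows downward; lengths in m; the calibration is good to about 2 mm. A picture is of the moment at which its call begins. There is no depth.
A pose or a line that the arm cannot do raises robot.Unreachable and nothing moves.
- finish_job(): hands the job in, once; it reports no verdict.
Readings, each from a call of its own:
- sensors.get_time(): time.
- sensors.get_joint_pos(): joint angles.
- sensors.get_joint_velocities(): joint speeds.
- sensors.get_tau(): joint torques, N m.
- sensors.get_ee_pos(): TCP position.
- sensors.get_eef_rot(): TCP orientation.
- sensors.get_force(): force on the tool from outside, world axes, zero at the start.
- sensors.get_wrist_torque(): the same for the moment, N m.
- sensors.get_gripper_width(): finger opening in m.
Only numpy, scipy, OpenCV 4.12 (cv2) and the standard library are available. Lean on these libraries where they do the work, as an engineer would, in place of code of your own. Each camera call takes 0.05 s, during which the arm holds its last target.

## Working session

There is one attempt and no reset: what is moved stays moved. The work goes in short steps, each a Python script; the robot and the scene stay as the last script left them, time stands still between calls to the robot, and variables do not carry over. Pictures are saved under pics/ and viewed, and the job is handed in when it is done.

```bash
mkdir -p pics; ls
cat > h.py <<'E'
import numpy as np, cv2
from plant import robot, command_gripper, kinematics, imaging, finish_job, sensors
def snap(n, f):
    s=imaging.snapshot(n); cv2.imwrite('pics/'+f+'.png', s['color'][:,:,::-1]); np.savez('pics/'+f+'.npz',K=s['K'],T=s['camera_from_world'],c=s['color']); return s
def onz(f,uv,z):
    d=np.load('pics/'+f+'.npz'); K,T=d['K'],d['T']; R,t=T[:3,:3],T[:3,3]
    c=-R.T@t; r=R.T@np.linalg.inv(K)@np.array([uv[0],uv[1],1.]); s=(z-c[2])/r[2]; return c+s*r
def proj(f,p):
    d=np.load('pics/'+f+'.npz'); K,T=d['K'],d['T']; q=T[:3,:3]@np.array(p)+T[:3,3]; q=K@q; return q[:2]/q[2]
def tri(obs):
    A=[];b=[]
    for f,uv in obs:
        d=np.load('pics/'+f+'.npz'); K,T=d['K'],d['T']; R,t=T[:3,:3],T[:3,3]
        c=-R.T@t; r=R.T@np.linalg.inv(K)@np.array([uv[0],uv[1],1.]); r/=np.linalg.norm(r)
        P=np.eye(3)-np.outer(r,r); A.append(P); b.append(P@c)
    A=np.vstack(A);b=np.hstack(b); x=np.linalg.lstsq(A,b,rcond=None)[0]; return x, np.linalg.norm(A@x-b)
E
python3 - <<'E'
from h import *
for n in('side','top','wrist'):
    s=snap(n,n+'0'); T=s['camera_from_world']; print(n,s['K'].round(1).tolist(),(-T[:3,:3].T@T[:3,3]).round(3),T[2,:3].round(2))
print(sensors.get_time(),robot.grip_depth,sensors.get_ee_pos(),sensors.get_eef_rot())
E
```

```text
pics
side [[420.2, 0.0, 277.3], [0.0, 420.2, 203.3], [0.0, 0.0, 1.0]] [0.384 1.153 1.088] [ 0.09 -0.74 -0.67]
top [[531.6, 0.0, 274.4], [0.0, 531.6, 202.5], [0.0, 0.0, 1.0]] [0.247 0.027 1.688] [ 0.18  0.01 -0.98]
wrist [[295.1, 0.0, 279.4], [0.0, 295.1, 206.9], [0.0, 0.0, 1.0]] [0.151 0.561 0.384] [ 0.3  -0.13 -0.95]
0.15 0.0187 [0.22884665 0.5270701  0.23805196] [-1.79927595e+02 -1.48729700e-02  1.56519880e+02]
```

View pics/side0.png

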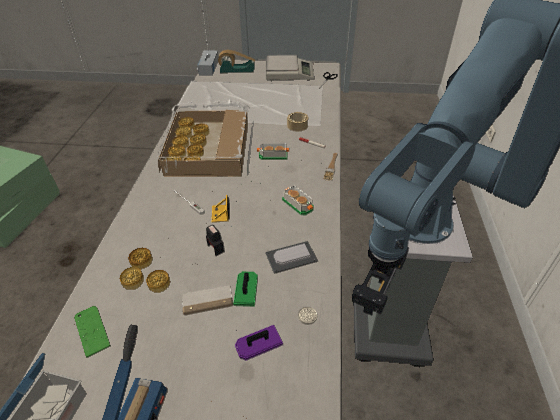

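View pics/top0.png

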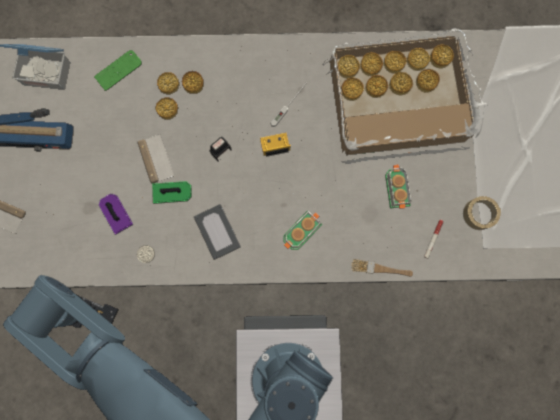

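View pics/wrist0.png

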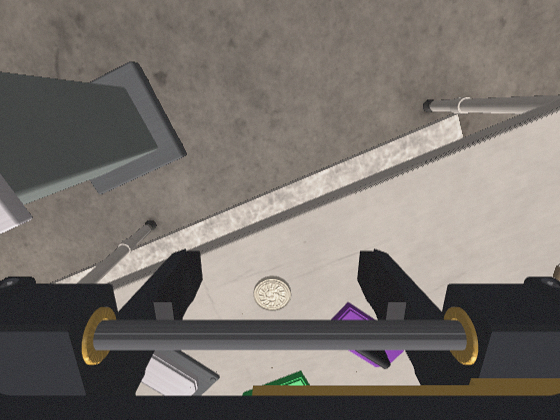

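```bash
python3 - <<'E'
import cv2,numpy as np
a=cv2.imread('pics/top0.png');
c=a[125:265,90:250];cv2.imwrite('pics/c1.png',cv2.resize(c,None,fx=5,fy=4.2857*5/4.2857*0.85,interpolation=cv2.INTER_CUBIC)[:600])
c=a[125:265,260:420];cv2.imwrite('pics/c2.png',cv2.resize(c,None,fx=4,fy=4,interpolation=cv2.INTER_CUBIC))
E
python3 - <<'E'
from h import *
for n,uv,z in [('cass1',(302,231),.048),('cass2',(398,187),.048),('lid',(171,190),.03),('base',(217,231),.015),('stop',(275,144),.056),('purple',(115,213),.02),('stamp',(220,148),.05),('plate',(146,254),.01),('pen',(434,238),.01)]: print(n,onz('top0',uv,z).round(3))
E
```

```text
cass1 [ 0.45  -0.048  0.048]
cass2 [ 0.584 -0.353  0.048]
lid [0.591 0.365 0.03 ]
base [0.458 0.22  0.015]
stop [0.729 0.031 0.056]
purple [0.521 0.545 0.02 ]
stamp [0.721 0.207 0.05 ]
plate [0.39  0.445 0.01 ]
pen [ 0.425 -0.466  0.01 ]
```

View pics/c1.png

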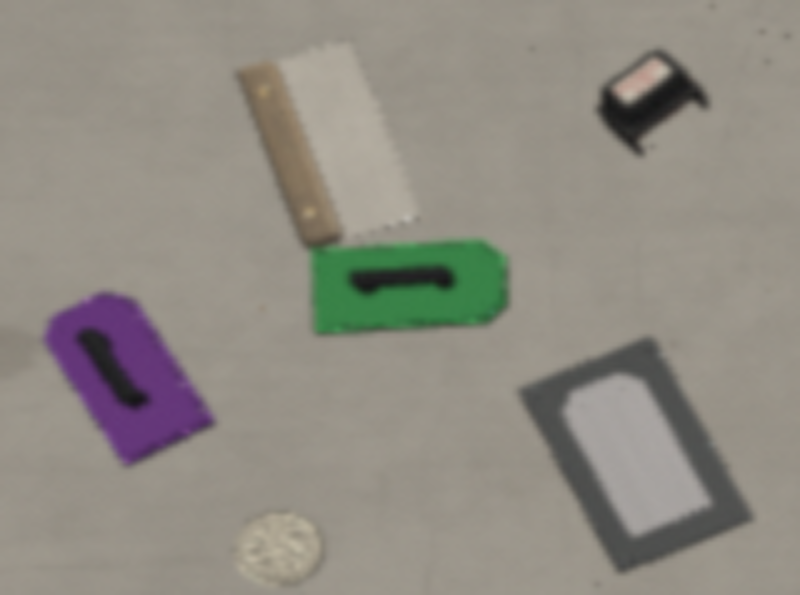

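View pics/c2.png

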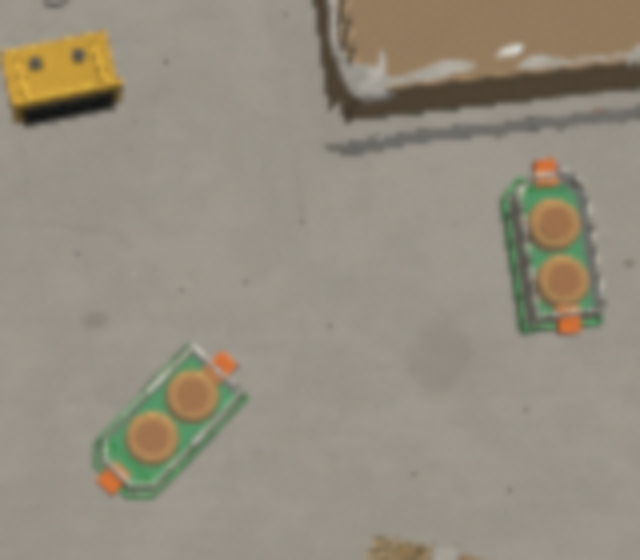

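```bash
cat >> h.py <<'E'
from scipy.spatial.transform import Rotation as Ro
def tcpT(p,e):
    T=np.eye(4); T[:3,:3]=Ro.from_euler('xyz',e,degrees=True).as_matrix(); T[:3,3]=p; return T
_d=np.load('pics/wrist0.npz')
X=_d['T']@tcpT([0.22884665,0.5270701,0.23805196],[-1.79927595e+02,-1.48729700e-02,1.56519880e+02]) # cam_from_tool
def view_tcp(obj,z,yaw,uv=(279,165)):
    "TCP pos so that obj appears at uv"
    K=_d['K']; R=tcpT([0,0,0],[180,0,yaw])[:3,:3]; Xi=np.linalg.inv(X)
    c=R@Xi[:3,3]; r=R@Xi[:3,:3]@np.linalg.inv(K)@np.array([uv[0],uv[1],1.])
    # tcp + c + s r = obj
    s=(obj[2]-z-c[2])/r[2]; t=np.array(obj)-c-s*r; t[2]=z; return t
def look(obj,z,yaw,f,uv=(279,165)):
    p=view_tcp(obj,z,yaw,uv); robot.move_ptp(p.tolist(),[180,0,yaw]); robot.pause(0.15); snap('wrist',f)
E
python3 - <<'E'
from h import *
print('tcp proj',X[:3,3], (_d['K']@X[:3,3]/X[2,3])[:2])
O=dict(lid=(.591,.365,.03),base=(.458,.22,.015),stop=(.70,.03,.03),c1=(.45,-.048,.03),c2=(.584,-.353,.03))
for k,o in O.items():
    a=np.degrees(np.arctan2(o[1],o[0]))
    for yaw in (a+90,a+180,a):
        p=view_tcp(o,.16,yaw); print(k,yaw.round(0),p.round(3),kinematics.solve_ik(p.tolist(),[180,0,yaw]) is not None)
E
```

```text
Traceback (most recent call last):
NameError: name '_d' is not defined. Did you mean: 'id'?
```

```bash
sed -i 's/\b_d\b/WD/g' h.py
python3 - <<'E'
from h import *
print('tcp proj',X[:3,3], (WD['K']@X[:3,3]/X[2,3])[:2])
O=dict(lid=(.591,.365,.03),base=(.458,.22,.015),stop=(.70,.03,.03),c1=(.45,-.048,.03),c2=(.584,-.353,.03))
for k,o in O.items():
    a=np.degrees(np.arctan2(o[1],o[0]))
    for yaw in (a+90,a+180,a):
        p=view_tcp(o,.16,yaw); print(k,yaw.round(0),p.round(3),kinematics.solve_ik(p.tolist(),[180,0,yaw]) is not None)
E
```

```text
tcp proj [0.00044562 0.03295838 0.16586057] [280.23947944 265.49298167]
lid 122.0 [0.609 0.338 0.16 ] True
lid 212.0 [0.618 0.383 0.16 ] True
lid 32.0 [0.564 0.347 0.16 ] True
base 116.0 [0.471 0.194 0.16 ] True
base 206.0 [0.484 0.233 0.16 ] True
base 26.0 [0.432 0.207 0.16 ] True
stop 92.0 [ 0.702 -0.002  0.16 ] True
stop 182.0 [0.732 0.032 0.16 ] True
stop 2.0 [0.668 0.028 0.16 ] True
c1 84.0 [ 0.447 -0.08   0.16 ] True
c1 174.0 [ 0.482 -0.051  0.16 ] True
c1 -6.0 [ 0.418 -0.045  0.16 ] True
c2 59.0 [ 0.568 -0.381  0.16 ] True
c2 149.0 [ 0.612 -0.369  0.16 ] True
c2 -31.0 [ 0.556 -0.337  0.16 ] True
```

Run:
```python
from h import *
O=dict(lid=(.591,.365,.03),base=(.458,.22,.015),stop=(.70,.03,.03),c1=(.45,-.048,.03),c2=(.584,-.353,.03))
for k,o in O.items():
    a=np.degrees(np.arctan2(o[1],o[0])); yy=(a,a+180)
    if k in('base','c1'): yy=yy[::-1]
    for yaw in yy:
        look(o,.16,yaw,'w_%s_%d'%(k,0 if yaw==a else 1))
    print(k,sensors.get_time())
ims=[[cv2.imread('pics/w_%s_%d.png'%(k,i)) for k in O] for i in(0,1)]
for k in O: cv2.imwrite('pics/v_%s.png'%k, np.hstack([cv2.imread('pics/w_%s_%d.png'%(k,i))[0:300,90:490] for i in(0,1)]))
```

```text
lid 4.625
base 8.4667
stop 12.6333
c1 16.675
c2 20.9333
```

View pics/v_lid.png

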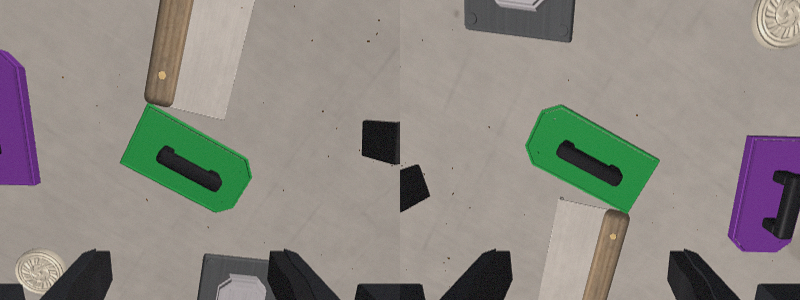

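View pics/v_base.png

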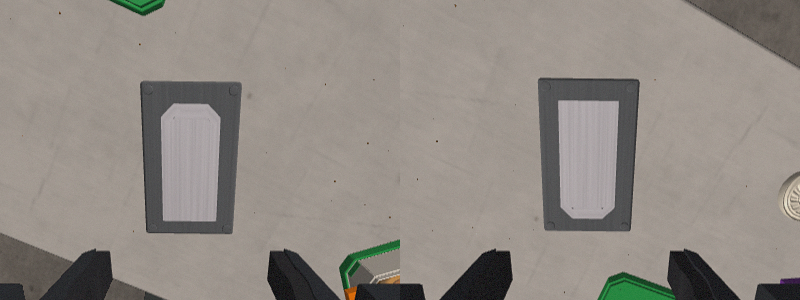

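View pics/v_stop.png

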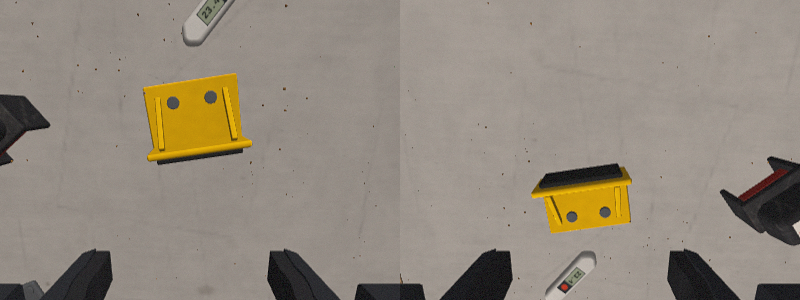

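View pics/v_c1.png

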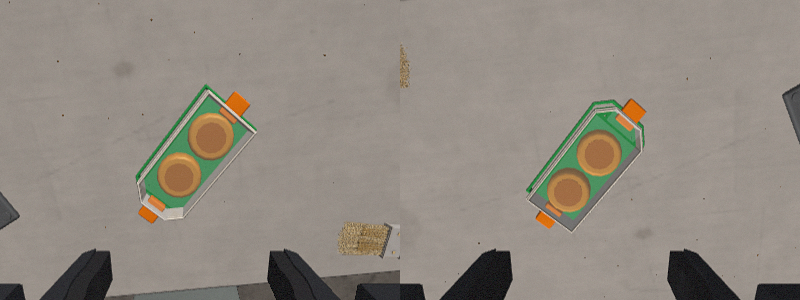

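View pics/v_c2.png

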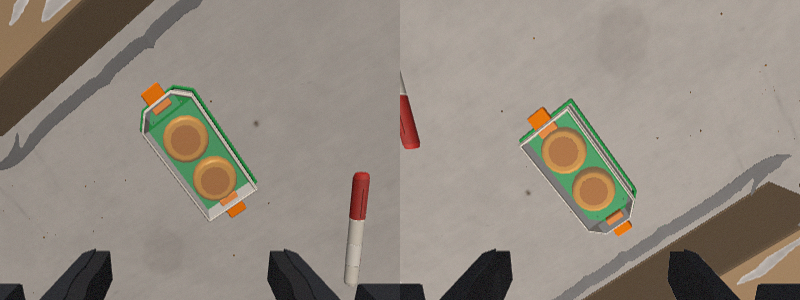

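Run:
```python
import cv2
for n,(x0,y0) in {'c1_0':(215,75),'c1_1':(205,85),'c2_0':(220,75),'c2_1':(200,85)}.items():
    a=cv2.imread('pics/w_%s.png'%n)[y0:y0+150,x0:x0+150]; a=cv2.resize(a,None,fx=4,fy=4,interpolation=cv2.INTER_CUBIC)
    for i in range(0,150,25):
        cv2.putText(a,str(x0+i),(i*4,10),0,.35,(0,0,255),1); cv2.putText(a,str(y0+i),(0,i*4+4),0,.35,(0,0,255),1); cv2.line(a,(i*4,12),(i*4,18),(0,0,255),1); cv2.line(a,(25,i*4),(32,i*4),(0,0,255),1)
    cv2.imwrite('pics/z_%s.png'%n,a)
```

```text
(no output)
```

View pics/z_c1_0.png

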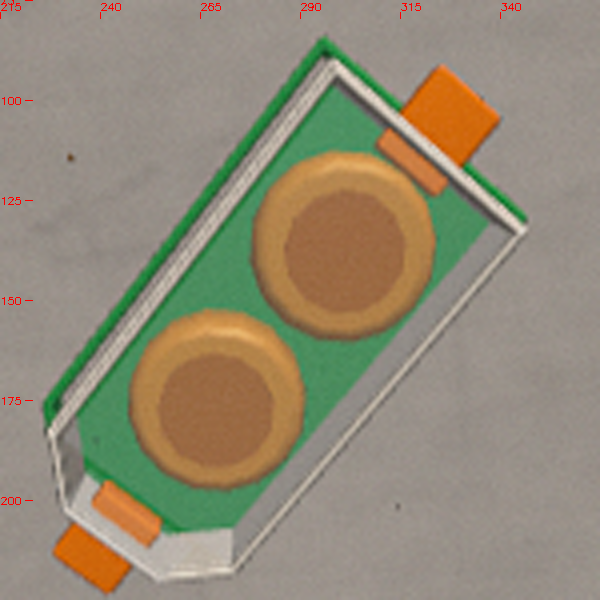

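View pics/z_c2_1.png

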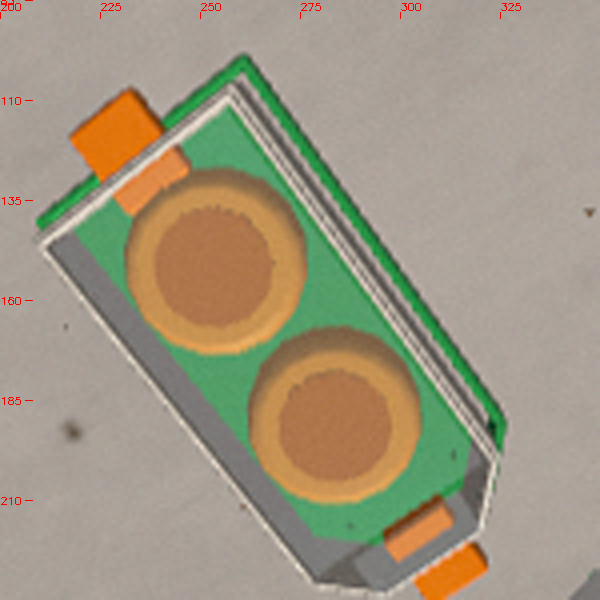

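View pics/z_c1_1.png

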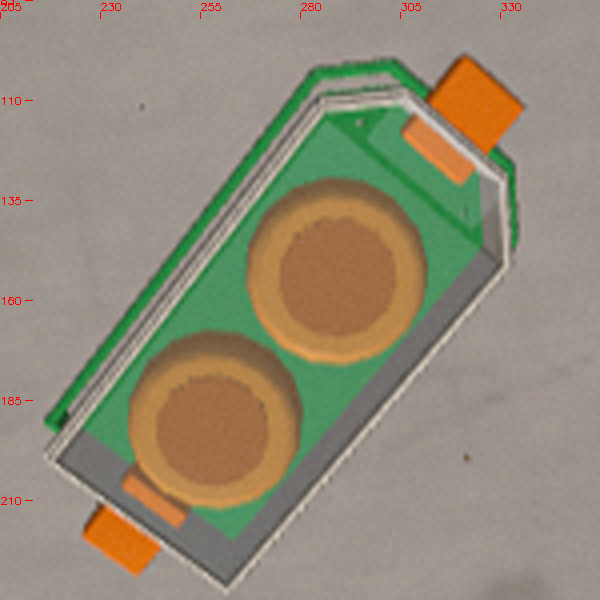

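View pics/z_c2_0.png

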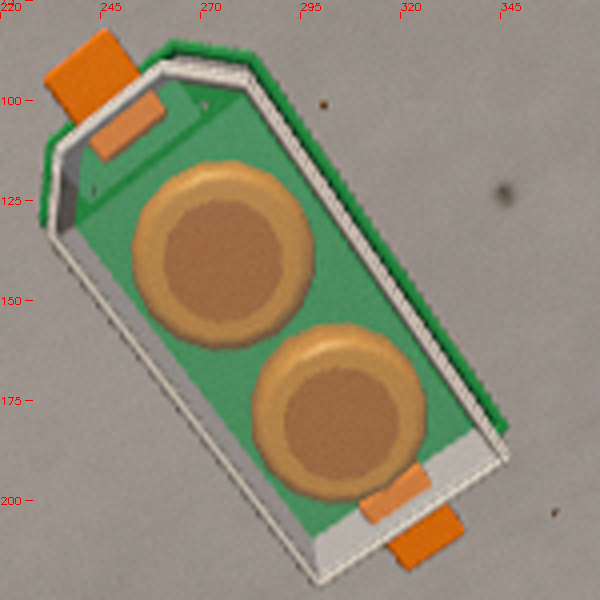

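Run:
```python
import cv2
for n,(x0,y0) in {'base_0':(220,70),'base_1':(220,65),'stop_0':(225,55),'stop_1':(205,125),'lid_0':(195,85),'lid_1':(200,85)}.items():
    a=cv2.imread('pics/w_%s.png'%n)[y0:y0+170,x0:x0+160]; a=cv2.resize(a,None,fx=3.5,fy=3.5,interpolation=cv2.INTER_CUBIC)
    for i in range(0,170,20):
        k=int(i*3.5)
        cv2.putText(a,str(x0+i),(k,10),0,.35,(0,0,255),1); cv2.putText(a,str(y0+i),(0,k+4),0,.35,(0,0,255),1); cv2.line(a,(k,12),(k,18),(0,0,255),1); cv2.line(a,(25,k),(32,k),(0,0,255),1)
    cv2.imwrite('pics/z_%s.png'%n,a)
```

```text
(no output)
```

View pics/z_base_0.png

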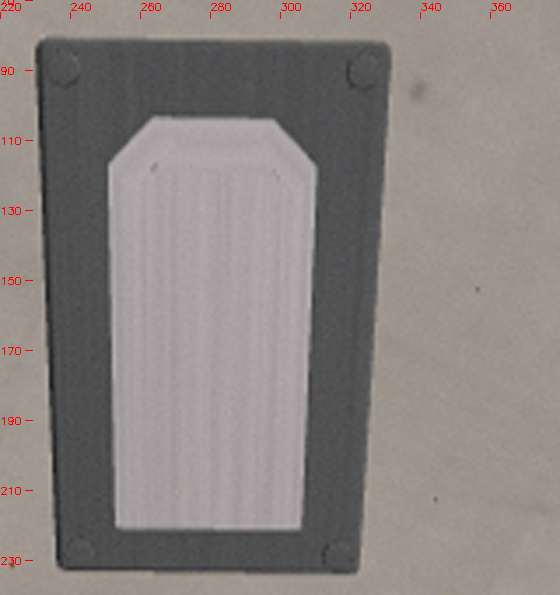

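View pics/z_base_1.png

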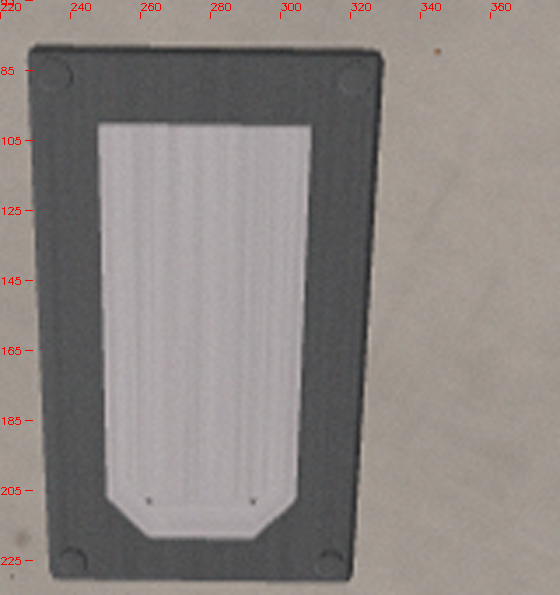

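View pics/z_stop_0.png

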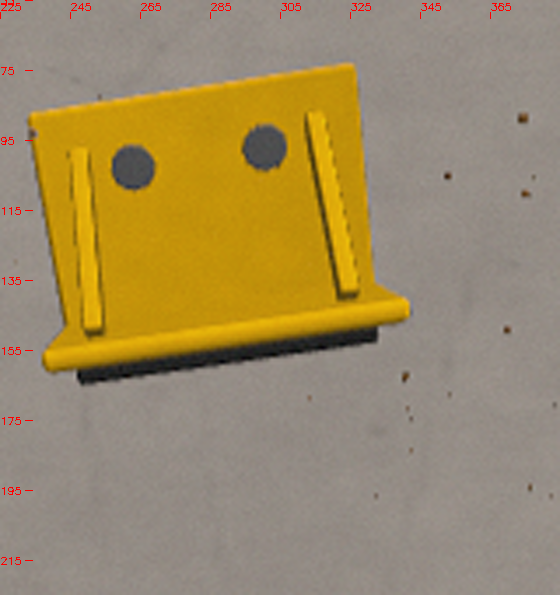

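View pics/z_stop_1.png

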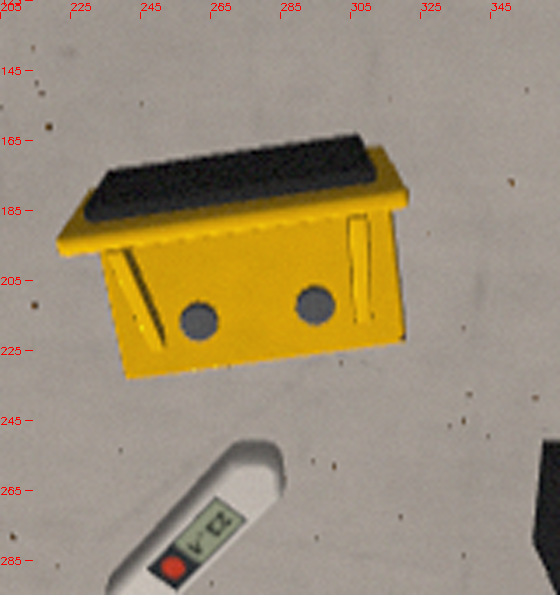

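View pics/z_lid_0.png

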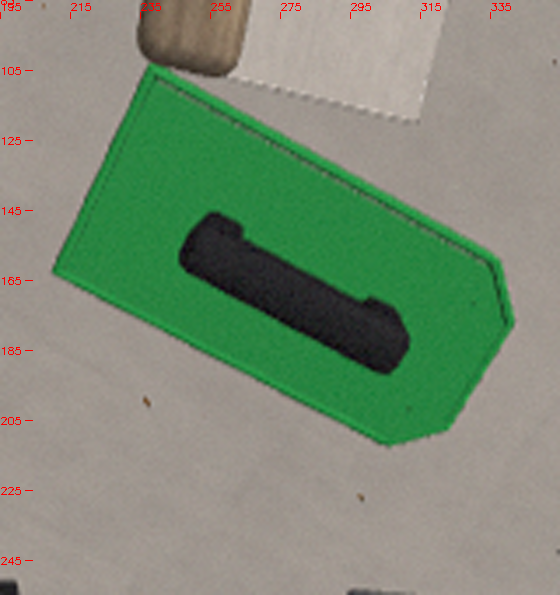

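View pics/z_lid_1.png

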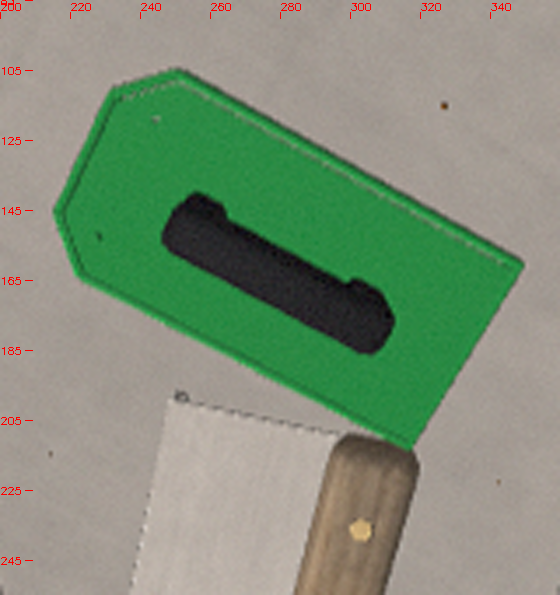

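```bash
cat > fit.py <<'E'
from h import *
from scipy.optimize import least_squares
H={}
def P(pts,o,s): return [(o[0]+x/s,o[1]+y/s) for x,y in pts]
# each entry: view, pixel, model fn(cutA,cutB)->(x,y,z) mm
def bodyt(cut): # frame corners z48
    return dict(sqL=(-56.5,26.5,48),sqR=(-56.5,-26.5,48),c1=(56.5-cut,26.5,48),c2=(56.5,26.5-cut,48),c3=(56.5,-26.5+cut,48),c4=(56.5-cut,-26.5,48))
obs={}
def add(o,view,org,s,d):
    for k,(x,y) in d.items(): obs.setdefault(o,[]).append((view,(org[0]+x/s,org[1]+y/s),k))
# c1: x toward cut corners (lower-left in view 0)
add('c1','w_c1_0',(215,75),4,{'sqR':(332,62),'sqL':(526,230),'c4':(48,432),'c3':(68,507),'c2':(160,580),'c1':(235,572),'ksqR':(323,38),
  'l2R':(440,66),'l2L':(499,118),'l1R':(53,550),'l1L':(110,593)})
add('c1','w_c1_1',(205,85),4,{'sqR':(47,458),'sqL':(228,590),'c4':(320,98),'c3':(405,88),'c2':(505,180),'c1':(507,265),
  'l1R':(464,55),'l1L':(524,107),'l2R':(83,533),'l2L':(139,575)})
add('c2','w_c2_0',(220,75),4,{'sqR':(508,458),'sqL':(318,585),'c4':(252,75),'c3':(165,62),'c2':(55,150),'c1':(50,235),
  'l1R':(107,28),'l1L':(45,80),'l2R':(465,528),'l2L':(408,571)})
add('c2','w_c2_1',(200,85),4,{'sqL':(233,85),'sqR':(40,240),'c1':(497,460),'c2':(482,530),'c3':(388,596),'c4':(315,583),'ksqL':(243,55),
  'l2L':(131,88),'l2R':(71,136),'l1L':(488,563)})
add('base','w_base_0',(220,70),3.5,{'pFL':(37,40),'pFR':(391,40),'pBR':(358,574),'pBL':(57,572),'g2':(153,116),'g3':(275,118)})
add('base','w_base_1',(220,65),3.5,{'pBR':(29,45),'pBL':(383,49),'pFL':(351,581),'pFR':(50,579),'gsR':(98,124),'gsL':(311,126)})
add('stop','w_stop_0',(225,55),3.5,{'tL':(78,383),'tR':(378,340)})
add('stop','w_stop_1',(205,125),3.5,{'bR':(110,172),'bL':(358,135)})
add('lid','w_lid_0',(195,85),3.5,{'ksL13':(150,65),'ksR13':(53,270)}) if 0 else None
add('lid','w_lid_0',(195,85),3.5,{'ksqL':(150,65),'ksqR':(53,270),'k1':(497,258),'k2':(513,323),'k3':(448,430),'k4':(388,445)})
add('lid','w_lid_1',(200,85),3.5,{'ksqL':(412,449),'ksqR':(523,263),'k4':(180,68),'k3':(113,90),'k2':(55,212),'k1':(82,275)})
def model(k,cut,kc,zk=13):
    b=bodyt(cut)
    if k in b: return b[k]
    return {'ksqL':(-62.5,32.5,zk),'ksqR':(-62.5,-32.5,zk),'k1':(62.5-kc,32.5,zk),'k2':(62.5,32.5-kc,zk),'k3':(62.5,-32.5+kc,zk),'k4':(62.5-kc,-32.5,zk),
     'l1L':(73,9,36),'l1R':(73,-9,36),'l2L':(-73,9,36),'l2R':(-73,-9,36),
     'pFL':(78,48,8),'pFR':(78,-48,8),'pBL':(-78,48,8),'pBR':(-78,-48,8),'g2':(58,28-cut,17),'g3':(58,-28+cut,17),'gsL':(-58,28,17),'gsR':(-58,-28,17),
     'tL':(0,38,49),'tR':(0,-38,49),'bL':(0,38,3),'bR':(0,-38,3)}[k]
init=dict(c1=(.45,-.048,130),c2=(.584,-.353,8),base=(.458,.22,25),stop=(.70,.03,8),lid=(.591,.365,0))
def run(o,freez=True,bias=None):
    ks=obs[o]
    def res(p):
        r=[]
        for v,uv,k in ks:
            m=np.array(model(k,p[4],p[5]))/1000; a=np.radians(p[3])
            w=np.array([p[0]+np.cos(a)*m[0]-np.sin(a)*m[1],p[1]+np.sin(a)*m[0]+np.cos(a)*m[1],(p[2] if freez else 0)+m[2]])
            r.extend(proj(v,w)-uv)
        return np.array(r+[(p[4]-11)*.05,(p[5]-13)*.05])
    i=init[o]; s=least_squares(res,[i[0],i[1],0,i[2],11,13],loss='soft_l1',x_scale=[.01,.01,.01,5,2,2])
    return s.x,res(s.x)
if __name__=='__main__':
    for o in obs:
        for f in(True,False):
            x,r=run(o,f); print(o,'xyz mm',(x[:3]*1000).round(1),'yaw',x[3].round(2),'cuts',x[4:].round(1),'rms px',np.sqrt((r**2).mean()).round(2))
        rr=r[:-2].reshape(-1,2)
        for v in sorted({k[0] for k in obs[o]}): print('   ',v,'mean res',np.mean([rr[i] for i,k in enumerate(obs[o]) if k[0]==v],0).round(2))
        print('   ',[(k[2],q.round(1).tolist()) for k,q in zip(obs[o],rr) if np.abs(q).max()>2])
E
python3 fit.py
```

```text
c1 xyz mm [451.8 -50.2  -7.3] yaw 135.15 cuts [13.5 13. ] rms px 19.85
c1 xyz mm [452.5 -49.9 -42.1] yaw 135.26 cuts [14.7 13. ] rms px 19.97
    w_c1_0 mean res [-0.17  0.24]
    w_c1_1 mean res [-0.64 -0.01]
    [('c3', [0.1, 2.8]), ('c2', [-2.4, -0.5]), ('l2R', [0.6, -2.1]), ('l1R', [-1.8, 2.4]), ('l1L', [-1.1, 2.3]), ('sqR', [45.0, 33.4]), ('sqL', [-46.0, -32.7]), ('c4', [45.5, 42.5]), ('c3', [22.9, 20.5]), ('c2', [-23.3, -20.8]), ('c1', [-48.7, -39.1]), ('l1R', [16.1, 10.4]), ('l1L', [-14.4, -16.4]), ('l2R', [12.6, 11.5]), ('l2L', [-16.2, -9.5])]
c2 xyz mm [ 589.1 -363.1   -4.3] yaw 5.12 cuts [12. 13.] rms px 1.41
c2 xyz mm [ 589.  -363.    53.8] yaw 5.05 cuts [12.5 13. ] rms px 1.68
    w_c2_0 mean res [-0.84 -0.04]
    w_c2_1 mean res [-0.9  -0.12]
    [('l1R', [-2.2, -3.7]), ('l1L', [-3.2, -3.2]), ('l2R', [1.4, 3.0]), ('l2L', [0.2, 2.4]), ('l2L', [-2.3, -3.5]), ('l2R', [-3.2, -2.7]), ('l1L', [1.7, 3.2])]
base xyz mm [457.7 218.7  -2.7] yaw 24.93 cuts [11.7 13. ] rms px 0.52
base xyz mm [ 457.7  218.7 7763.9] yaw 24.92 cuts [11.9 13. ] rms px 0.71
    w_base_0 mean res [-0.43 -0.17]
    w_base_1 mean res [-0.5   0.01]
    []
stop xyz mm [708.9  22.4   1.2] yaw 10.79 cuts [11. 13.] rms px 0.54
stop xyz mm [708.9  22.4   0. ] yaw 10.81 cuts [11. 13.] rms px 0.55
    w_stop_0 mean res [-0.31 -0.49]
    w_stop_1 mean res [-0.55 -0.6 ]
    []
lid xyz mm [587.9 364.4  -1.9] yaw -86.81 cuts [11. 14.] rms px 0.73
lid xyz mm [587.9 364.5  14.2] yaw -86.77 cuts [11.  14.1] rms px 0.81
    w_lid_0 mean res [-0.74 -0.17]
    w_lid_1 mean res [-0.67 -0.03]
    []
```

```bash
python3 - <<'E'
s=open('fit.py').read()
a=s.index("add('c1','w_c1_1'"); b=s.index("add('c2','w_c2_0'")
t=s[a:b]
m={'sqR':'sqL','sqL':'sqR','c4':'c1','c1\':':'c4\':','c3':'c2','c2':'c3','l1R':'l1L','l1L':'l1R','l2R':'l2L','l2L':'l2R'}
import re
h,d=t.split('{',1); d=re.sub(r"'(\w+)'",lambda q:"'"+{'sqR':'sqL','sqL':'sqR','c4':'c1','c1':'c4','c3':'c2','c2':'c3','l1R':'l1L','l1L':'l1R','l2R':'l2L','l2L':'l2R'}[q[1]]+"'",d)
open('fit.py','w').write(s[:a]+h+'{'+d+s[b:])
E
python3 fit.py | head -12
```

```text
c1 xyz mm [452.9 -50.   -3.4] yaw 135.12 cuts [12.2 13. ] rms px 0.95
c1 xyz mm [452.8 -50.1  55.9] yaw 135.14 cuts [12.6 13. ] rms px 1.19
    w_c1_0 mean res [-0.33  0.14]
    w_c1_1 mean res [-0.4   0.02]
    [('l2R', [0.8, -2.4]), ('l1L', [0.6, -2.8]), ('l2L', [-2.3, 1.2])]
c2 xyz mm [ 589.1 -363.1   -4.3] yaw 5.12 cuts [12. 13.] rms px 1.41
c2 xyz mm [ 589.  -363.    53.8] yaw 5.05 cuts [12.5 13. ] rms px 1.68
    w_c2_0 mean res [-0.84 -0.04]
    w_c2_1 mean res [-0.9  -0.12]
    [('l1R', [-2.2, -3.7]), ('l1L', [-3.2, -3.2]), ('l2R', [1.4, 3.0]), ('l2L', [0.2, 2.4]), ('l2L', [-2.3, -3.5]), ('l2R', [-3.2, -2.7]), ('l1L', [1.7, 3.2])]
base xyz mm [457.7 218.7  -2.7] yaw 24.93 cuts [11.7 13. ] rms px 0.52
base xyz mm [ 457.7  218.7 7763.9] yaw 24.92 cuts [11.9 13. ] rms px 0.71
```

```bash
cat >> h.py <<'E'
STOP=(.7089,.0224,10.8); BASE=(.4577,.2187,24.93)
def u(a): a=np.radians(a); return np.array([np.cos(a),np.sin(a)])
def pick(x,y,yaw,z=.016,f=35):
    robot.move_ptp([x,y,.11],[180,0,yaw]); command_gripper(.088)
    print('desc hit',robot.servo_line([x,y,z],feed=.1,max_force=12), sensors.get_ee_pos().round(4))
    command_gripper(.05,f); robot.pause(.2); print('width',sensors.get_gripper_width())
    robot.servo_line([x,y,.12],feed=.12); print('width',sensors.get_gripper_width(),'F',sensors.get_force().round(1),'t',sensors.get_time())
def press(off,yaw,zt=.022,F=16,back=True,reach=.064):
    """off: cassette centre - TCP along the stop x axis; yaw tool yaw"""
    d=u(STOP[2]); s=np.array(STOP[:2])
    def at(dist): return s-d*(dist+off)
    p=at(.100); robot.move_ptp([*p,.12],[180,0,yaw]); robot.servo_line([*p,zt],feed=.12); robot.pause(.1)
    p=at(.079); robot.servo_line([*p,zt],feed=.08)
    p=at(reach-.006); h=robot.servo_line([*p,zt],feed=.02,max_force=F)
    e=sensors.get_ee_pos(); dist=(s-e[:2])@d-off; print('press hit',h,'dist mm',(dist*1000).round(2),'F',sensors.get_force().round(1),'w',sensors.get_gripper_width(),'t',sensors.get_time())
    robot.pause(.15); e2=sensors.get_ee_pos(); print(' settled', ((s-e2[:2])@d-off)*1000, sensors.get_force().round(1))
    p=at(.100); robot.servo_line([*p,zt],feed=.08); robot.servo_line([*p,.12],feed=.15)
    return dist
E
python3 - <<'E'
from h import *
s=snap('top','top1')
pick(.5891,-.3631,185.1)
snap('wrist','held_c2')
E
```

```text
desc hit False [ 0.5897 -0.3636  0.0169]
width 0.056002515573207644
width 0.056011876385764436 F [-0.5  1.1 -2.9] t 24.7583
```

View pics/held_c2.png

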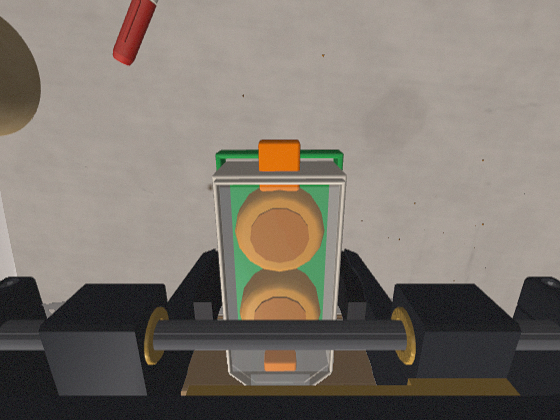

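Run:
```python
from h import *
d1=press(0,10.8)
snap('wrist','pr_c2_a')
d2=press(0,190.8)
snap('wrist','pr_c2_b')
a=cv2.imread('pics/pr_c2_a.png');b=cv2.imread('pics/pr_c2_b.png');cv2.imwrite('pics/pr_c2.png',np.hstack([a[100:,160:400],b[100:,160:400]]))
```

```text
press hit True dist mm 64.85 F [ 0.4  0.3 -2.3] w 0.05597021018344363 t 30.1583
 settled 65.70131073260777 [-0.3  0.2 -3.3]
press hit True dist mm 65.45 F [ 0.   0.5 -3.9] w 0.055739713376790706 t 36.7
 settled 66.29805251269352 [ 0.2 -0.6 -2.4]
```

View pics/pr_c2.png

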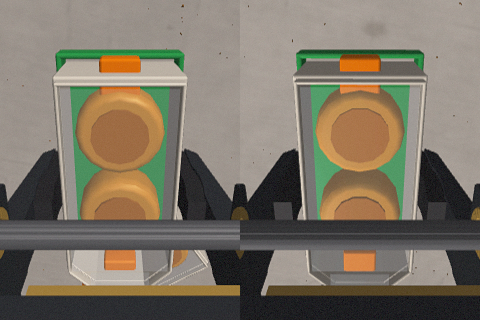

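Run:
```python
from h import *
K=WD['K']
def pj(x,y,z): # cassette coords mm, cassette x = -tool x, held at tcp height 16 above underside
    p=np.array([-x/1000, y/1000, (16-z)/1000,1]); q=X@p; q=K@q[:3]; return (q[:2]/q[2]).round(1)
for n,p in dict(skL=(-62.5,32.5,13),skR=(-62.5,-32.5,13),fL=(-56.5,26.5,48),lock64=(-64,9,36),lock65=(-65,9,36),lock66=(-66,9,36)).items(): print(n,pj(*p))
a=cv2.imread('pics/pr_c2_b.png')[135:200,200:360]; cv2.imwrite('pics/zz.png',cv2.resize(a,None,fx=5,fy=5,interpolation=cv2.INTER_CUBIC))
```

```text
skL [344.8 152.8]
skR [215.6 153. ]
fL [347.1 181.2]
lock64 [301.4 157.4]
lock65 [301.4 155.1]
lock66 [301.5 152.7]
```

View pics/zz.png

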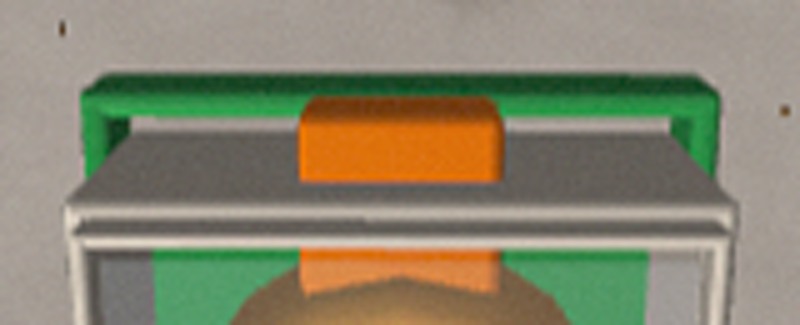

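Run:
```python
from h import *
command_gripper(.05,55)
d2=press(0,190.8,F=28)
d1=press(0,10.8,F=28)
snap('wrist','pr_c2_c')
```

```text
press hit False dist mm 63.87 F [-18.1  -5.8   4.2] w 0.05566093229492566 t 41.4167
 settled 63.8420267318302 [-18.3  -6.3   4.1]
press hit False dist mm 64.09 F [-19.8  -6.6   3.3] w 0.05564211251958422 t 48.375
 settled 64.07957394697357 [-19.   -7.6   3.4]
```

```bash
cat >> h.py <<'E'
def seat(x,y,yaw,ztcp,hover,F=12,off=0.,cyaw=None):
    robot.move_ptp([x,y,.16],[180,0,yaw]); robot.servo_line([x,y,hover],feed=.12); robot.pause(.3)
    e=sensors.get_ee_pos(); r=sensors.get_eef_rot(); print('hover',e.round(4),r.round(2),'err mm',((e[:2]-[x,y])*1000).round(2))
    dx=x-(e[0]-x)-0; dy=y-(e[1]-y)
    robot.servo_line([dx,dy,hover],feed=.05); robot.pause(.2); print('corr',((sensors.get_ee_pos()[:2]-[x,y])*1000).round(2))
    f0=sensors.get_force(); h=robot.servo_line([dx,dy,ztcp],feed=.025,max_force=F); robot.pause(.2)
    print('down hit',h,sensors.get_ee_pos().round(4),'dF',(sensors.get_force()-f0).round(1),'w',sensors.get_gripper_width(),'t',sensors.get_time()); return h
E
python3 - <<'E'
from h import *
seat(BASE[0],BASE[1],BASE[2]+180,.028,.045)
snap('wrist','seat1')
E
```

```text
hover [0.458  0.2188 0.0455] [-1.7999e+02  5.0000e-02 -1.5507e+02] err mm [0.31 0.08]
corr [-0.31 -0.08]
down hit True [0.4569 0.2185 0.028 ] dF [-0.1 -1.1  9.1] w 0.055611776619854676 t 55.3083
```

View pics/seat1.png

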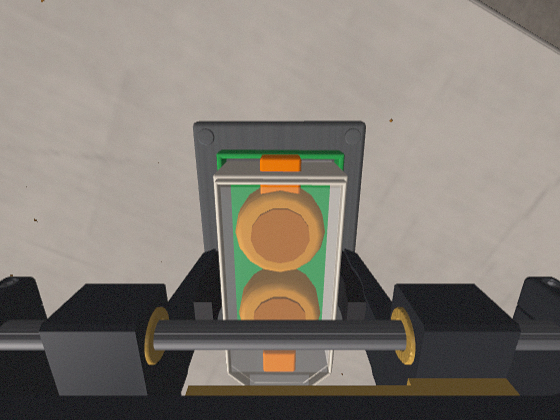

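Run:
```python
from h import *
command_gripper(.088); robot.pause(.2)
e=sensors.get_ee_pos(); robot.servo_line([e[0],e[1],.16],feed=.2)
look((BASE[0],BASE[1],.03),.18,BASE[2]+180,'seat1v')
o=(.4528,-.05,.03)
look(o,.16,135.1,'c1v'); print(sensors.get_time())
a=cv2.imread('pics/seat1v.png');b=cv2.imread('pics/c1v.png');cv2.imwrite('pics/q.png',np.hstack([a[60:300,80:480],b[60:300,80:480]]))
```

```text
58.8583
```

View pics/q.png

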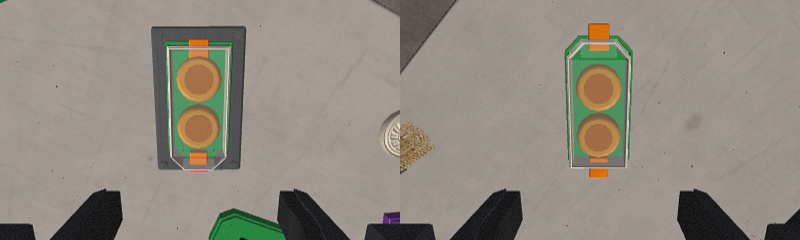

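Run:
```python
from h import *
for p in [(-56.5,26.5,48),(-56.5,-26.5,48),(44.3,26.5,48),(44.3,-26.5,48)]:
    d=u(135.12); n=np.array([-d[1],d[0]]); w=np.array([.4529,-.05])+d*p[0]/1e3+n*p[1]/1e3; print(proj('c1v',[*w,p[2]/1e3]).round(1)-[80,60])
pick(.4529,-.05,135.12,f=55)
press(0,190.8,F=28)
press(0,10.8,F=28)
snap('wrist','pr_c1')
```

```text
[170.1 168.1]
[226.  168.2]
[166.4  57.2]
[229.6  57.3]
desc hit False [ 0.4534 -0.0502  0.0165]
width 0.05544218559441838
width 0.05555871204086399 F [ 0.3  0.5 -3.3] t 62.325
press hit False dist mm 63.56 F [-19.9  -5.6   5. ] w 0.0554853904643146 t 65.7833
 settled 63.57464187239964 [-20.4  -5.7   4.4]
press hit False dist mm 64.27 F [-20.9  -7.2   3.8] w 0.05551657654653092 t 72.7417
 settled 64.29152984113963 [-21.2  -7.7   4.4]
```

View pics/pr_c1.png

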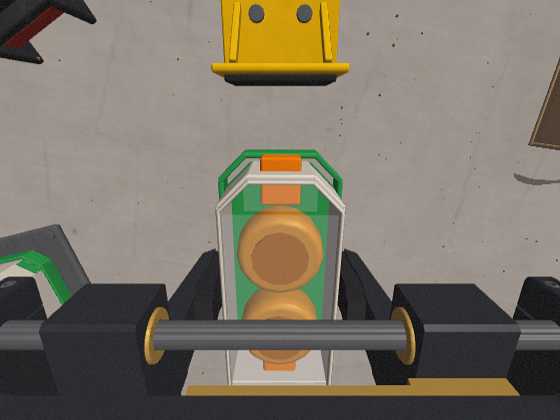

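Run:
```python
from h import *
d=u(BASE[2])*.00035
seat(BASE[0]-d[0]-.0003,BASE[1]-d[1],BASE[2],.0655,.085)
snap('side','side2'); a=cv2.imread('pics/side2.png')[200:320,210:400]; cv2.imwrite('pics/side2z.png',cv2.resize(a,None,fx=4,fy=4,interpolation=cv2.INTER_CUBIC))
```

```text
hover [0.4575 0.2187 0.0857] [ 1.7998e+02 -7.0000e-02  2.4930e+01] err mm [0.44 0.13]
corr [-0.45 -0.12]
down hit True [0.4563 0.2183 0.066 ] dF [ 0.4 -0.   7.6] w 0.0555637490782864 t 77.9167
```

View pics/side2z.png

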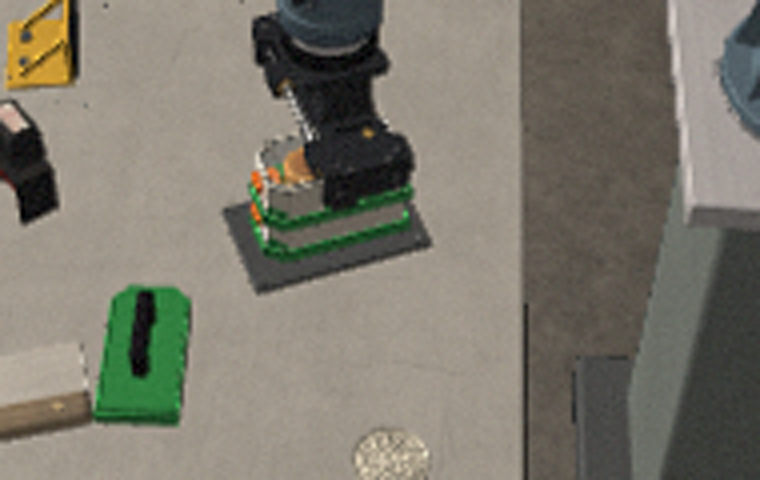

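Run:
```python
from h import *
command_gripper(.088); robot.pause(.2)
e=sensors.get_ee_pos(); robot.servo_line([e[0],e[1],.2],feed=.2)
look((.5879,.3645,.016),.16,93.2,'lidv'); print(sensors.get_time())
for n,p in dict(sqL=(-62.5,32.5,13),sqR=(-62.5,-32.5,13),k1=(48.5,32.5,13),k2=(62.5,18.5,13),k3=(62.5,-18.5,13),k4=(48.5,-32.5,13),hA=(32,0,48),hB=(-32,0,48)).items():
    d=u(-86.8); m=np.array([-d[1],d[0]]); w=np.array([.5879,.3645])+d*p[0]/1e3+m*p[1]/1e3; print(n,((proj('lidv',[*w,p[2]/1e3])-[200,90])*4).round(0))
a=cv2.imread('pics/lidv.png')[90:240,200:360]; cv2.imwrite('pics/lidz.png',cv2.resize(a,None,fx=4,fy=4,interpolation=cv2.INTER_CUBIC))
```

```text
80.825
sqL [456.  27.]
sqR [177.  28.]
k1 [441. 476.]
k2 [387. 526.]
k3 [248. 526.]
k4 [194. 477.]
hA [317. 459.]
hB [317. 175.]
```

View pics/lidz.png

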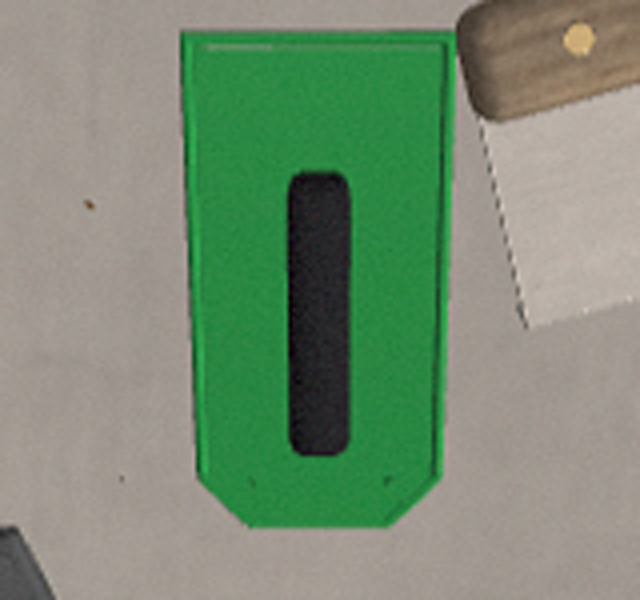

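Run:
```python
from h import *
x,y,yaw=.5879,.3645,93.2
command_gripper(.045); robot.move_ptp([x,y,.10],[180,0,yaw])
print(robot.servo_line([x,y,.022],feed=.08,max_force=10),sensors.get_ee_pos().round(4))
command_gripper(.008,40); robot.pause(.2); print(sensors.get_gripper_width(),sensors.get_ee_pos().round(4))
robot.servo_line([x,y,.16],feed=.12); print(sensors.get_gripper_width(),sensors.get_force().round(1),sensors.get_time())
snap('wrist','held_lid')
snap('side','side3')
K=WD['K']
for n,p in dict(sqL=(-62.5,32.5,13),sqR=(-62.5,-32.5,13),sq0=(-62.5,32.5,0),hB=(-32,0,48)).items():
    q=X@np.array([-p[0]/1e3,p[1]/1e3,(22-p[2])/1e3,1]); q=K@q[:3]; print(n,(q[:2]/q[2]).round(1))
```

```text
False [0.5884 0.3648 0.0227]
0.013323744876640335 [0.588  0.3645 0.0222]
0.01358040177839032 [-0.5 -0.3 -1.1] 85.175
sqL [342.4 151.1]
sqR [218.  151.2]
sq0 [337.7 147.8]
hB [280.4 231.8]
```

View pics/held_lid.png

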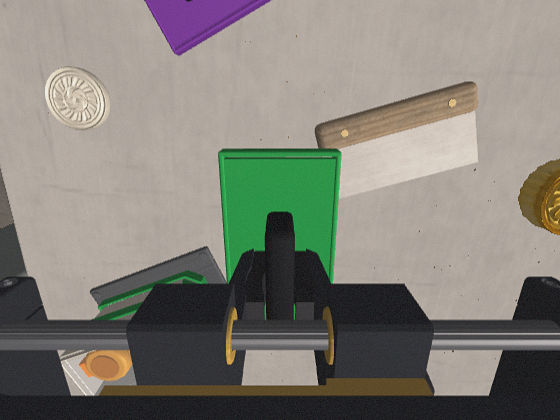

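Run:
```python
from h import *
seat(.4572,.2186,BASE[2]+180,.1095,.130)
snap('wrist','seat3')
snap('side','side4'); a=cv2.imread('pics/side4.png')[200:320,210:400]; cv2.imwrite('pics/side4z.png',cv2.resize(a,None,fx=4,fy=4,interpolation=cv2.INTER_CUBIC))
```

```text
hover [0.4577 0.2187 0.1307] [-1.7998e+02  7.0000e-02 -1.5507e+02] err mm [0.48 0.12]
corr [-0.51 -0.13]
down hit True [0.4563 0.2184 0.1101] dF [-1.2  0.6  7.2] w 0.01342219208132897 t 89.2333
```

View pics/side4z.png

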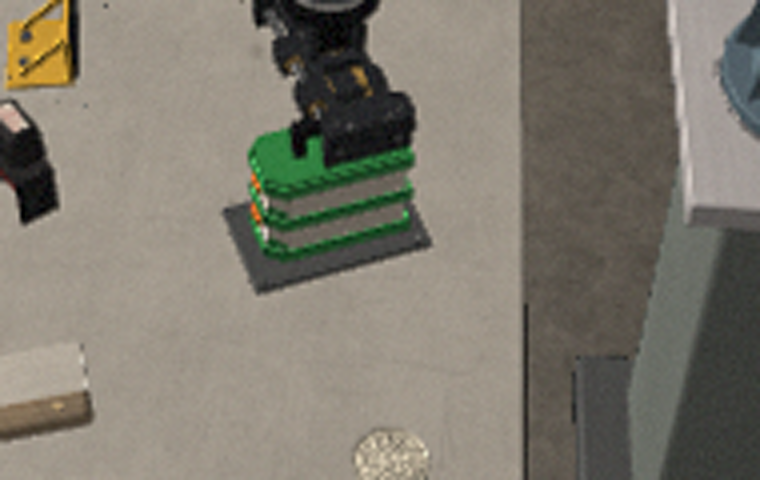

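Run:
```python
from h import *
command_gripper(.045); robot.pause(.2)
e=sensors.get_ee_pos(); robot.servo_line([e[0],e[1],.24],feed=.15)
look((BASE[0],BASE[1],.09),.27,BASE[2]+180,'fin')
robot.move_ptp([.45,-.12,.25],[180,0,150]); robot.pause(1.0)
snap('top','fintop'); snap('side','finside')
a=cv2.resize(cv2.imread('pics/finside.png')[200:320,190:350],None,fx=2.5,fy=2.5,interpolation=cv2.INTER_CUBIC)
b=cv2.imread('pics/fin.png')[40:340,90:490]
c=cv2.resize(cv2.imread('pics/fintop.png')[20:300],(800,400)); 
cv2.imwrite('pics/finz.png',np.hstack([a,b])); cv2.imwrite('pics/fintz.png',c); print(sensors.get_time())
# predicted side px of stack edges
d=u(BASE[2]);m=np.array([-d[1],d[0]])
for z in(.012,.05,.088): 
    print(z,[proj('finside',[*(np.array(BASE[:2])+d*x+m*y),z+.013]).round(1).tolist() for x,y in((.0485,.0325),(-.0625,.0325))])
```

```text
94.0833
0.012 [[280.9, 262.4], [312.5, 253.9]]
0.05 [[280.8, 254.8], [312.9, 246.2]]
0.088 [[280.7, 246.8], [313.4, 238.2]]
```

View pics/finz.png

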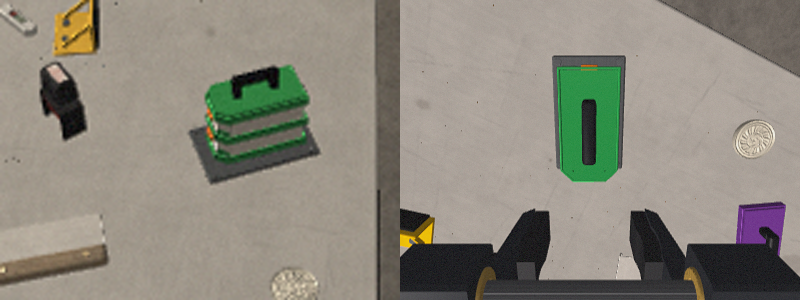

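View pics/fintz.png

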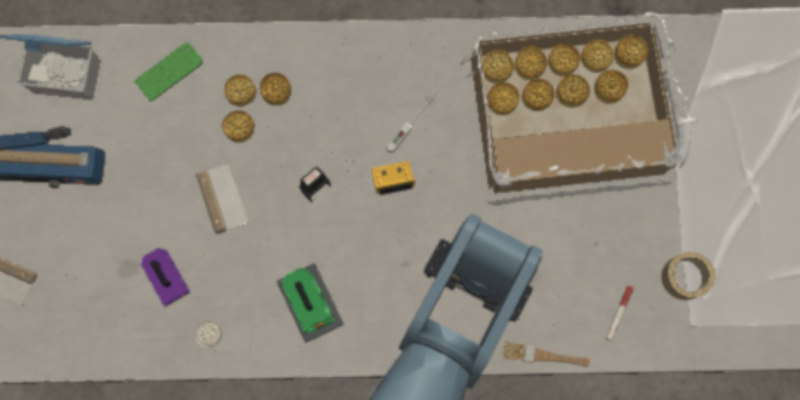

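Run:
```python
from h import *
finish_job()
```

```text
the job is handed in; nothing more can be done
```

I closed both cassettes on the bench, stacked them on the metal base, put the green lid on top, and handed the job in at about 94 s. There were only two cassettes.

- **Locks:** I pressed each of the four ends against the rubber face of the stop block. At a steady 20 N or so, the cassette centre stood 63.6 to 64.3 mm from the face, against 64.0 mm when the lock is home. My first, lighter press on the first cassette stopped about 1 mm short by that measure, so I pressed both its ends again harder.
- **Stack:** The tool came to rest at heights of 28.0, 66.0 and 110.1 mm for the two cassettes and the lid. The second cassette came to rest exactly 38 mm above the first. The lid is gripped differently; with its grip height allowed for it came within about 0.1 mm of the fully-down height. The last side, top and wrist pictures show even spacing, and the cut corners lie over each other.
- **Left alone:** The stamp, pattern plate, marker and purple lid look unmoved in the last top view.
- **Disagreements:** Heights measured from the wrist camera came out about 2 to 4 mm too low throughout, so I set heights from the given sizes and checked them by contact. Before pressing, the lock tabs appeared to stick out about 3 mm less than stated.
- **Not seen:** I saw no knocked part and no loss of grip.

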